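Lock a fresh drying cartridge into the dry-air unit

ROBOT

A 7-joint arm with a two-finger parallel gripper is mounted at the origin on the work surface. World frame = base frame: x ahead of the robot, y to its left, z up, the work surface at z = 0. Lengths are in m, angles in rad, forces in N, time in s.
With the tool pointing down it reaches from about 0.425 to 0.875 m from the base axis. Payload 8.4 kg.
Tool frame: the origin (TCP) lies at the very end of the fingers, on their centre line; the grasp point (between the pads) lies 19 mm behind it; z points along the fingers, y is the direction in which the jaws open and shut (so a half turn about z gives the same grasp; the last joint's range is limited). The gripper opens to 87 mm and grips with 3 to 60 N. Pads are 19 mm wide; open, the fingers measure 117 mm over their backs; the gripper's body (75 mm by 190 mm) begins 51 mm behind the grasp point.
Start: joints at [-1.411, 0.333, 0.04, 1.465, -0.013, 1.343, -0.059], TCP at [0.166, 0.628, 0.223] pointing down, gripper open.
Joint ranges: [-2.58, 2.58], [-0.38, 2.09], [-1.3, 1.39], [0.25, 2.4], [-1.5, 4.64], [0.08, 2.09], [-2.65, 2.65]. Speed limits (rad/s): [2.22, 2.22, 2.79, 2.79, 3.14, 3.14, 3.14].

INTERFACE

Orientations are given as a unit quaternion [w, x, y, z].
In Python, from bench import get_obs, cams, ticket gives the robot as it stands.
- The arm moves only by the tool send_rows, never from a script. Its argument "motion" is a list of rows, each a list of 7 numbers: the shift along the tool's x, y, z each as a share of 300 mm, from -1 to 1, then the turn, a rotation vector about the tool's x, y, z each as a share of 5 degrees, from -1 to 1, then the gripper's target within -1 to 1 (fully open at 1, half-way at 0, shut at -1). In form: [[x, y, z, ax, ay, az, jaw], ...]. A call has 1 to 10 rows; each row shifts and turns the pose as measured when the row begins, along the tool's axes as they then stand; what a row does not reach is not made up. A row lasts 1/8 s, in which the tool goes at most 62.5 mm and 10.7 degrees, less where a joint would pass 70% of its speed; a pose out of reach is approached as far as the arm can. A call with a number of a shift or a turn outside -1 to 1 is refused whole. A call with a gripper value outside its range is refused whole. The fingers move at their own pace and stop on an object; "squeeze" is the grip in N (left out, the last holds). Time passes only in rows, so rows that do not move let the fingers close. It gives the time, the measured TCP pose, the force and the opening at its end, in the units of the state.
- get_obs(): the state, without advancing time (a new reading comes with each control period).
- cams.capture(name): name is "scene" or "side" or "wrist"; returns (picture, depth): 384x512x3 uint8, blue, green, red; 384x512 float32, m along the optical axis (not along the pixel's ray), 0 where there is no reading.
- cams.get_calibration(name): a dict with "fx", "fy", "cx", "cy" (pixels), "R" (3x3) and "t" (3): a world point X has camera coordinates R X + t. Camera axes: x right, y down, z forward; pixel columns grow to the right and rows downward; lengths in m; the calibration is good to about 2 mm. The wrist camera is an equidistant fisheye: a pixel r from the principal point sees the ray r / f radians off the axis. A picture is of the moment at which its call begins: read the wrist's pose just before it. get_calibration takes no time and is no camera call; for the wrist camera it gives the pose at the moment of the call.
- ticket.close_job(): hands the job in, once; it reports no verdict.
The state is a dict: "t": time; "joint_pos": joint angles; "joint_velocities": joint speeds; "joint_efforts": joint torques, N m; "eef_pos": TCP position; "ee_rot": TCP orientation; "wrist_force": force on the tool from outside, world axes, zero at the start; "wrist_torque": the same for the moment, N m; "gripper_width": finger opening in m.
Only numpy, scipy, OpenCV 4.12 (cv2) and the standard library are available. Lean on these libraries where they do the work, as an engineer would, in place of code of your own. Each camera call takes 0.05 s, during which the arm holds its last target. There are 200 camera calls.

TASK

Put the fresh (blue) drying cartridge into the round bayonet socket of the dry-air unit: lugs in at the yellow marks, push down against the spring, turn it a quarter turn clockwise (seen from above) to the green marks and let it spring up so that it is locked. Then switch the air on by pushing the unit's red-tipped lever all the way over. Leave the spent (pink) cartridge and the other things on the bench where they are.

Things in the scene. Friction and masses are not known exactly. Their poses are not given: they have to be found in the camera images.
- fresh_center (a point): The fresh drying cartridge (blue window and bar), 130 mm tall, 0.18 to 0.29 kg, standing upright on the bench. The point is on its axis, half-way up, 65 mm above its foot; z up, x along the grip bar. Body 56 mm across, the foot tapered to 44 mm; white cap 60 mm across under the bar. A half turn about z makes no difference.
- fresh_bar (a point): Middle of the fresh cartridge's blue grip bar, 51 mm above its centre. The bar stands on the cap: 56 mm long (along x), 14 mm wide (y), 28 mm high (z); its top is the cartridge's top. Axes as at the centre.
- fresh_lug (a point): Middle of one of the fresh cartridge's two steel bayonet lugs (the other is opposite, on -x), in line with the bar: each 10 mm wide and 8 mm high, 20 to 28 mm above the foot, reaching 38 mm from the axis.
- spent_center (a point): The spent cartridge, to be left alone: same shape, but pink window and pink grip bar; point and axes as on the fresh one. Which of the two stands nearer the robot varies.
- dryer: The dry-air unit, fixed: white base 160 mm (x) by 280 mm (y), 30 mm high, turned by up to 0.35 rad. The origin is on the bench under the socket's axis; z up; the base runs from y = -70 to +210 mm. On it: the socket, a small gauge (45 mm high) and the air lever.
- socket (a point): Centre of the open mouth of the bayonet socket, level with its rim, 95 mm above the bench. Collar 104 mm across outside, bore 62 mm between inward lips; channel for the lugs 86 mm across. z up, x is the LOCKED line (green marks at +x and -x). With the cartridge locked, its centre is 30 mm above this point and its bar lies along x.
- entry (a point): One of two opposite notches in the lips (yellow marks), 28 degrees wide, where the lugs go in; the point is 37 mm from the socket's axis at rim height. The notch line is 80 degrees anticlockwise, seen from above, of the locked line: enter with the bar along it, push down, turn 80 degrees clockwise (a stop ends the turn at about 84).
- pocket (a point): One of the two pockets under the lips at the green marks, 37 mm from the axis, given at rim height. The lips are 14 mm deep, so the cartridge turns only while its centre is lower than 23 mm above the rim: push to about 17 mm above it. The pockets are 7 mm deep with about 3.5 degrees of play: let go here, the spring lifts the lugs into them.
- plunger (a joint): How far the sprung plate in the socket is pressed down, m. 0: free, where the foot lands with the cartridge's centre 37 mm above the rim (its weight does not sink it). It pushes up with 3.5 N plus 0.5 N per mm; 0.007 when locked, over 0.014 needed to turn, about 0.020 (13 N) is a good push, 0.026 is the end stop.
- valve_tip (a point): Centre of the red ball, 26 mm across, at the end of the air lever: a 10 mm steel rod, ball centre 80 mm from the pivot. The pivot is 150 mm from the socket's axis along the unit's +y, 52 mm above the bench. The lever swings in the unit's x-z plane.
- valve (a joint): Air lever angle, rad: 0 = leaning 0.5 rad to the unit's -x side (off), 0.5 = upright, 1.0 = leaning 0.5 rad to its +x side (full on). It stays where it is left; about 1 N at the ball moves it.
- jar_at (a point): White jar with a lid, a bystander, 72 mm across, 100 mm tall; the point is at half height.
- dish_at (a point): Blue plastic dish, a bystander, 80 mm across, 30 mm high; the point is at half height.
- reagent_at (a point): Amber bottle with a black cap, a bystander, 64 mm across, 130 mm tall; the point is at half height.
- spatula_at (a point): Slim steel lab spatula, a bystander, 190 mm long, lying on the bench; the point is its middle.
- beaker_rim (a point): Glass beaker, a bystander, 70 mm across, 80 mm tall; the point is the centre of its mouth.
There are look-alikes about, which are no part of the job. What is shaped like the part that bears fresh_center but turquoise is not meant.

How it is judged:
By the outcome, as a careful person would: the job done as asked, in the order asked, and still so for the second after the job is handed in, with the robot touching nothing.
It also fails if it takes over 64 s, if anything falls off the work surface, if the arm or the gripper's body presses on something with over 40 N, if the wrist force passes 120 N, or if a joint passes its speed limit or range.

## Working session

There is one attempt and no reset: what is moved stays moved. The work goes in short steps, Python scripts to look and compute and a tool call to move; the robot and the scene stay as the last step left them, time stands still between calls to the robot, and variables do not carry over. Pictures are saved under pics/ and viewed, about 8 in all and at most 12, crops included, and the job is handed in when it is done.

Besides the shell and the picture viewer there is one more tool, called after "Request:" as name(argument=value, ...), one argument or row to a line, values as JSON. send_rows: Moves the arm, as the interface text tells. Its arguments: {"type":"object","properties":{"motion":{"type":"array"},"squeeze":{"type":"number"}},"required":["motion"]}

```bash
mkdir -p pics; cat > h.py <<'E'
import numpy as np, cv2
from bench import get_obs, cams, ticket
def cloud(name):
    im,d=cams.capture(name); c=cams.get_calibration(name)
    v,u=np.mgrid[:384,:512]
    P=np.dstack([(u-c['cx'])/c['fx']*d,(v-c['cy'])/c['fy']*d,d])
    W=(P-np.array(c['t']))@np.array(c['R'])
    W[d==0]=np.nan
    return im,W
E
python3 - <<'E'
from h import *
o=get_obs();print(o['t'],o['eef_pos'],o['ee_rot'],o['wrist_force'],o['gripper_width'])
for n in('scene','side'):
    im,W=cloud(n);np.savez(''+n,im=im,W=W);cv2.imwrite(f'pics/{n}0.png',cv2.resize(im,(800,600),interpolation=cv2.INTER_CUBIC))
    c=cams.get_calibration(n);print(n,-np.array(c['R']).T@c['t'])
E
```

```text
0.0 [0.16625855 0.6278948  0.22164102] [-4.94190301e-05  1.29049481e-01  9.91637832e-01 -7.99474025e-04] [-0.24342773  0.24505691 -1.39173557] 0.08698047657728669
scene [ 1.51370159 -0.25371455  1.47189131]
side [ 0.32465012 -0.94024971  0.87974244]
```

View pics/scene0.png

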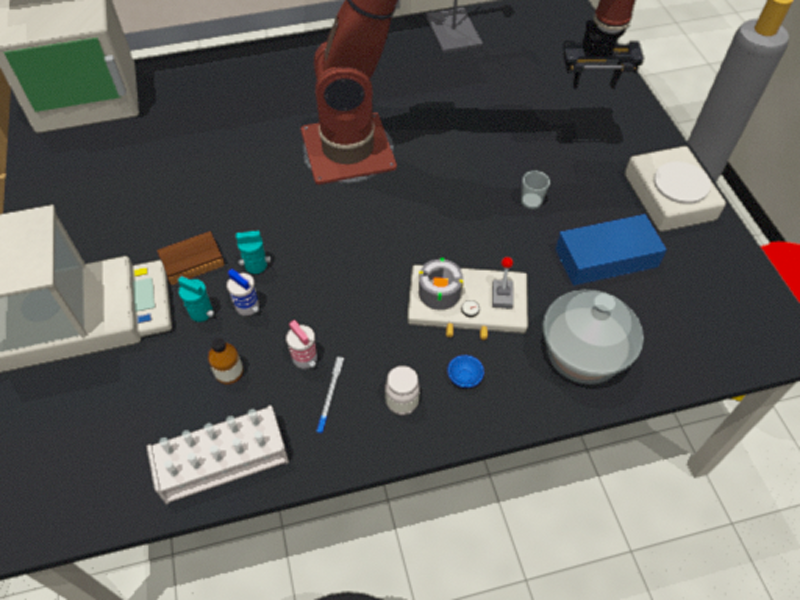

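View pics/side0.png

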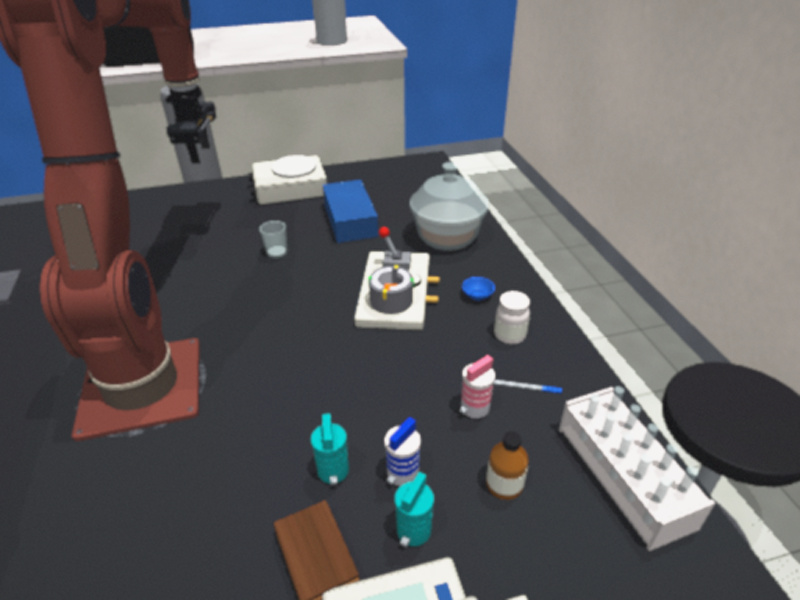

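Scene view (800×600): blue-bar cartridge at (242,292). Possible confusions are the turquoise look-alikes at (250,252) and (195,298), the pink spent one at (302,343) and the blue dish at (466,371). I choose (242,292) for its blue bar and white cap. The socket is at (440,283) and the red ball at (507,262).

```bash
cat > m.py <<'E'
from h import *
def comps(n,f,amin=6):
    z=np.load(f'{n}.npz');im,W=z['im'],z['W']
    hsv=cv2.cvtColor(im,cv2.COLOR_BGR2HSV)
    m=f(hsv.astype(int)).astype(np.uint8)
    k,l,s,c=cv2.connectedComponentsWithStats(m)
    for i in range(1,k):
        if s[i,4]<amin: continue
        p=W[l==i];p=p[~np.isnan(p).any(1)]
        if len(p)<4: continue
        if np.hypot(*p.mean(0)[:2])>1.1 : continue
        yield (c[i]*1.5625).round(),s[i,4],p
R={'blue':(110,130,150,60),'turq':(80,98,120,60),'pink':(160,176,70,120),'red':(0,6,200,100),'yel':(22,32,150,120),'green':(45,75,150,80)}
for n in('scene','side'):
  for k,(a,b,s,v) in R.items():
    for c,A,p in comps(n,lambda h:(h[...,0]>=a)&(h[...,0]<=b)&(h[...,1]>=s)&(h[...,2]>=v)):
        m=np.median(p,0); zt=np.percentile(p[:,2],95); t=p[p[:,2]>zt-.012]
        if k in('blue','turq','pink') and len(t)>4:
            (cx,cy),(w,h),ang=cv2.minAreaRect((t[:,:2]*1000).astype(np.float32))
            e=np.linalg.svd(t[:,:2]-t[:,:2].mean(0),full_matrices=False)[2][0]
            print(n,k,c,A,m.round(3),'top',zt.round(3),'rect',round(cx),round(cy),round(w),round(h),'dir',np.degrees(np.arctan2(e[1],e[0])).round(0))
        else: print(n,k,c,A,m.round(3),p.mean(0).round(3))
im=np.load('scene.npz')['im'];
a=cv2.resize(im[135:250,95:225],(520,460),interpolation=cv2.INTER_CUBIC)
cv2.imwrite('pics/crop1.png',a)
E
python3 m.py
```

```text
scene blue [237. 277.] 72 [ 0.473 -0.357  0.127] top 0.133 rect 475 -354 55 14 dir 32.0
scene blue [246. 301.] 49 [ 0.497 -0.352  0.059] top 0.083 rect 496 -348 11 32 dir -76.0
scene turq [251. 250.] 407 [ 0.369 -0.315  0.087] top 0.13 rect 354 -314 56 20 dir -97.0
scene turq [194. 298.] 436 [ 0.478 -0.464  0.093] top 0.13 rect 461 -463 65 18 dir 47.0
scene pink [298. 331.] 80 [ 0.651 -0.247  0.128] top 0.133 rect 651 -246 60 13 dir 21.0
scene pink [303. 355.] 68 [ 0.674 -0.247  0.057] top 0.081 rect 674 -244 14 42 dir -87.0
scene red [506. 262.] 36 [0.593 0.252 0.134] [0.59  0.253 0.13 ]
scene yel [140. 272.] 30 [ 0.332 -0.591  0.044] [ 0.332 -0.591  0.044]
scene yel [449. 329.] 13 [0.671 0.096 0.024] [0.67  0.096 0.023]
scene yel [483. 331.] 15 [0.696 0.172 0.023] [0.695 0.172 0.022]
scene green [439. 296.] 8 [0.615 0.085 0.084] [0.615 0.085 0.086]
side blue [482. 285.] 46 [0.806 0.117 0.028] top 0.033 rect 792 111 52 73 dir -25.0
side blue [467. 293.] 13 [0.752 0.092 0.02 ] top 0.031 rect 750 86 8 32 dir -61.0
side blue [557. 389.] 14 [ 0.829 -0.243  0.002] top 0.008 rect 828 -243
[... 154 characters left out ...]
 top 0.085 rect 463 -375 9 39 dir -15.0
side blue [400. 466.] 22 [ 0.462 -0.379  0.062] top 0.067 rect 461 -375 8 38 dir -22.0
side blue [403. 471.] 27 [ 0.466 -0.378  0.044] top 0.049 rect 468 -376 12 44 dir 173.0
side turq [329. 449.] 790 [ 0.351 -0.332  0.095] top 0.131 rect 351 -316 56 13 dir -97.0
side turq [414. 509.] 912 [ 0.458 -0.48   0.1  ] top 0.131 rect 459 -464 58 15 dir -134.0
side pink [479. 367.] 162 [ 0.648 -0.249  0.124] top 0.133 rect 648 -246 56 16 dir -155.0
side pink [476. 396.] 192 [ 0.638 -0.267  0.062] top 0.084 rect 644 -264 17 51 dir -18.0
side red [383. 231.] 21 [0.586 0.248 0.133] [0.586 0.247 0.133]
side yel [384. 293.] 12 [0.539 0.058 0.092] [0.54  0.058 0.091]
```

View pics/crop1.png

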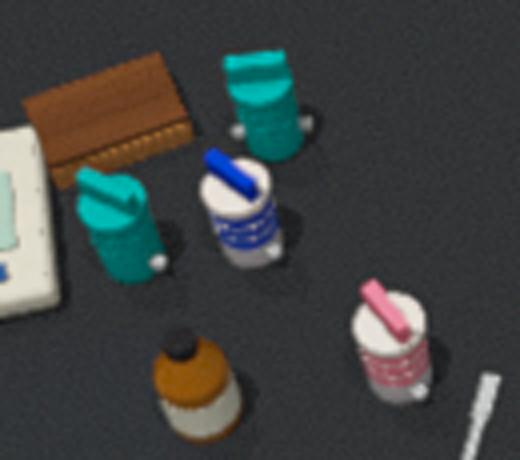

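The crop confirms the blue bar and blue window at (230,180), with turquoise ones on either side. Next I measure the unit.

```bash
python3 - <<'E'
from h import *
A=[]
for n in('scene','side'):
    W=np.load(n+'.npz')['W'].reshape(-1,3); W=W[~np.isnan(W).any(1)]
    W=W[(abs(W[:,0]-.6)<.16)&(W[:,1]>-.06)&(W[:,1]<.33)]
    b=W[(W[:,2]>.022)&(W[:,2]<.036)]
    m=np.zeros((400,400),np.uint8); ij=((b[:,:2]-[.4,-.07])*1000).astype(int); m[ij[:,0].clip(0,399),ij[:,1].clip(0,399)]=255
    m=cv2.morphologyEx(m,cv2.MORPH_CLOSE,np.ones((13,13)));m=cv2.morphologyEx(m,cv2.MORPH_OPEN,np.ones((25,25)))
    k,l,s,_=cv2.connectedComponentsWithStats(m);i=1+s[1:,4].argmax()
    pts=np.argwhere(l==i).astype(np.float32)
    (cx,cy),wh,ang=cv2.minAreaRect(pts);print(n,'base c',cx/1000+.4,cy/1000-.07,wh,ang)
    r=W[(W[:,2]>.088)&(W[:,2]<.1)&(np.hypot(W[:,0]-.585,W[:,1]-.06)<.08)]
    (cx,cy),rad=cv2.minEnclosingCircle((r[:,:2]*1000).astype(np.float32));print('ring',cx,cy,rad,len(r),r[:,:2].mean(0))
E
```

```text
scene base c 0.612 0.22699999999999998 (134.0, 186.0) 90.0
ring 568.5885009765625 99.05657958984375 53.05812072753906 246 [0.57273422 0.09125482]
side base c 0.67 0.2355 (75.0, 50.0) 90.0
ring 564.2229614257812 99.82110595703125 52.416805267333984 231 [0.56693887 0.08652768]
```

```bash
cat > plan.py <<'E'
# usage: plan.py x y z yawY(deg of tool y axis) [max_mm_per_row] [deg per row] ; prints rows to reach a tool-down pose
import sys
from h import *
from scipy.spatial.transform import Rotation as R
def plan(x,y,z,yaw,mm=50,dg=5,show=True):
    o=get_obs();p=np.array(o['eef_pos']);q=o['ee_rot'];r=R.from_quat([q[1],q[2],q[3],q[0]])
    c,s=np.cos(np.radians(yaw)),np.sin(np.radians(yaw))
    T=R.from_matrix(np.array([[-s,c,0],[c,s,0],[0,0,-1]]).T)if 0 else R.from_matrix(np.column_stack([[-s*-1*-1,c,0],[c,s,0],[0,0,-1]]))
    d=np.array([x,y,z])-p; rv=(r.inv()*T).as_rotvec()
    n=int(max(np.ceil(np.linalg.norm(d)*1000/mm),np.ceil(np.degrees(abs(rv).max())/dg),1))
    yw=np.degrees(np.arctan2(*r.as_matrix()[[1,0],1]))
    print('t',round(o['t'],2),'p',p.round(4),'yaw',yw.round(2),'F',np.round(o['wrist_force'],1),'w',round(o['gripper_width'],4),'rows',n)
    for i in range(n):
        v=r.inv().apply(d/n)/.3; a=np.degrees(rv/n)/5
        print([*(v.round(3)+0.).tolist(),*(a.round(3)+0.).tolist()]); r=r*R.from_rotvec(rv/n)
if __name__=='__main__': plan(*map(float,sys.argv[1:]))
E
sed -i 's/^    T=.*/    T=R.from_matrix(np.column_stack([[-s,c,0],[c,s,0],[0,0,-1]]))/' plan.py
python3 plan.py 0.50 0.13 0.28 -29 55
```

```text
t 0.1 p [0.1662 0.6279 0.2218] yaw 75.17 F [ 0.1  0.2 -0.4] w 0.0868 rows 21
[-0.071, -0.063, -0.009, -0.001, 0.001, 0.992]
[-0.077, -0.056, -0.009, -0.001, 0.001, 0.992]
[-0.081, -0.05, -0.009, -0.001, 0.001, 0.992]
[-0.085, -0.042, -0.009, -0.001, 0.001, 0.992]
[-0.089, -0.035, -0.009, -0.001, 0.001, 0.992]
[-0.091, -0.027, -0.009, -0.001, 0.001, 0.992]
[-0.093, -0.019, -0.009, -0.001, 0.001, 0.992]
[-0.095, -0.011, -0.009, -0.001, 0.001, 0.992]
[-0.095, -0.003, -0.009, -0.001, 0.001, 0.992]
[-0.095, 0.005, -0.009, -0.001, 0.001, 0.992]
[-0.094, 0.014, -0.009, -0.001, 0.001, 0.992]
[-0.093, 0.022, -0.009, -0.001, 0.001, 0.992]
[-0.09, 0.03, -0.009, -0.001, 0.001, 0.992]
[-0.087, 0.037, -0.009, -0.001, 0.001, 0.992]
[-0.084, 0.045, -0.009, -0.001, 0.001, 0.992]
[-0.08, 0.052, -0.009, -0.001, 0.001, 0.992]
[-0.075, 0.059, -0.009, -0.001, 0.001, 0.992]
[-0.07, 0.065, -0.009, -0.001, 0.001, 0.992]
[-0.064, 0.071, -0.009, -0.001, 0.001, 0.992]
[-0.057, 0.076, -0.009, -0.001, 0.001, 0.992]
[-0.051, 0.081, -0.009, -0.001, 0.001, 0.992]
```

Request:
send_rows(
  motion=[
    [-0.07, -0.063, -0.01, 0, 0, 1, 1],
    [-0.077, -0.056, -0.01, 0, 0, 1, 1],
    [-0.08, -0.05, -0.01, 0, 0, 1, 1],
    [-0.085, -0.042, -0.01, 0, 0, 1, 1],
    [-0.09, -0.035, -0.01, 0, 0, 1, 1],
    [-0.09, -0.027, -0.01, 0, 0, 1, 1],
    [-0.093, -0.02, -0.01, 0, 0, 1, 1],
    [-0.095, -0.01, -0.01, 0, 0, 1, 1],
    [-0.095, -0.003, -0.01, 0, 0, 1, 1],
    [-0.095, 0.005, -0.01, 0, 0, 1, 1],
  ],
)

```text
t: 1.35
eef_pos: [0.3229, 0.3805, 0.2485]
ee_rot: [0.001, 0.546, 0.838, -0.005]
wrist_force: [0.0, -0.6, 1.1]
gripper_width: 0.0872
```

Request:
send_rows(
  motion=[
    [-0.094, 0.014, -0.01, 0, 0, 1, 1],
    [-0.093, 0.022, -0.01, 0, 0, 1, 1],
    [-0.09, 0.03, -0.01, 0, 0, 1, 1],
    [-0.087, 0.037, -0.01, 0, 0, 1, 1],
    [-0.084, 0.045, -0.01, 0, 0, 1, 1],
    [-0.08, 0.052, -0.01, 0, 0, 1, 1],
    [-0.075, 0.06, -0.01, 0, 0, 1, 1],
    [-0.07, 0.065, -0.01, 0, 0, 1, 1],
    [-0.064, 0.07, -0.01, 0, 0, 1, 1],
    [-0.057, 0.076, -0.01, 0, 0, 1, 1],
  ],
)

```text
t: 2.6
eef_pos: [0.477, 0.1204, 0.2812]
ee_rot: [0.003, 0.862, 0.507, -0.005]
wrist_force: [0.9, -0.7, -0.7]
gripper_width: 0.0871
```

```bash
python3 - <<'E'
from h import *
o=get_obs();print(o['t'],o['eef_pos'],o['joint_pos'])
c=cams.get_calibration('wrist');im,d=cams.capture('wrist')
np.savez('w1',im=im,d=d,R=c['R'],t=c['t'],k=[c['fx'],c['fy'],c['cx'],c['cy']])
print(c['fx'],c['cx'],c['cy'],-np.array(c['R']).T@c['t'])
cv2.imwrite('pics/w1.png',cv2.resize(im,(800,600),interpolation=cv2.INTER_CUBIC))
E
python3 plan.py 0.49 -0.1 0.22 -54 55
```

```text
2.6 [0.4770388  0.12035474 0.281244  ] [-0.91390482 -0.03944339  0.56034011  1.76444116  0.02914115  1.41864672
 -0.86676095]
297.3186396354542 257.33740720293383 188.0060191830887 [0.51145753 0.18345859 0.44322532]
t 2.65 p [0.4789 0.1163 0.2818] yaw -29.65 F [ 0.8 -3.7  0.7] w 0.0872 rows 5
[-0.121, 0.078, 0.043, 0.011, 0.024, 0.974]
[-0.114, 0.088, 0.042, 0.011, 0.024, 0.974]
[-0.106, 0.097, 0.042, 0.011, 0.024, 0.974]
[-0.098, 0.106, 0.042, 0.011, 0.024, 0.974]
[-0.089, 0.114, 0.042, 0.011, 0.024, 0.974]
```

View pics/w1.png

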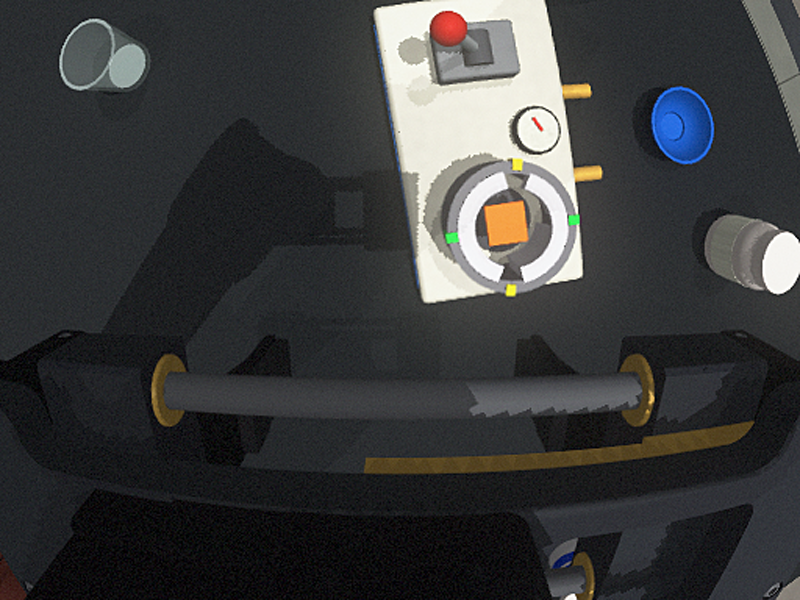

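Wrist view (800×600): yellow marks at (517,165) and (511,291), green at (574,220) and (451,237), red ball at (449,28), and an orange square at (506,223) inside the bore. I'll check its height.

```bash
cat > wr.py <<'E'
from h import *
def load(f):
    z=np.load(f);return z['im'],z['d'],z['R'],z['t'],z['k']
def ray(uv,k,R):
    x,y=(uv[0]-k[2])/k[0],(uv[1]-k[3])/k[1];r=np.hypot(x,y)
    d=np.array([x/r*np.sin(r),y/r*np.sin(r),np.cos(r)]);return d,R.T@d
def onplane(uv,z,k,R,t):
    _,d=ray(uv,k,R);C=-R.T@t;return C+d*(z-C[2])/d[2]
def depthpt(uv,dep,k,R,t):
    d,_=ray(uv,k,R);return R.T@(d*dep/d[2]-t)
E
python3 - <<'E'
from wr import *
im,d,R,t,k=load('w1.npz');h=cv2.cvtColor(im,cv2.COLOR_BGR2HSV).astype(int)
print('orange depth z',[depthpt((u,v),d[v,u],k,R,t).round(4) for u,v in((324,143),(318,140),(330,147),(300,158))])
for n,a,b in(('yel',25,33),('grn',45,75)):
    m=((h[...,0]>=a)&(h[...,0]<=b)&(h[...,1]>150)&(h[...,2]>120)).astype(np.uint8)
    kk,l,s,c=cv2.connectedComponentsWithStats(m);q=[]
    for i in range(1,kk):
        if s[i,4]>8 and 260<c[i][0]<390 and 90<c[i][1]<200:
            P=onplane(c[i],.095,k,R,t);q.append(P);print(n,c[i].round(1),s[i,4],P.round(4),d[int(c[i][1]),int(c[i][0])])
    if len(q)==2: e=q[0]-q[1];print('mid',(q[0]+q[1])[:2]/2,'len',np.linalg.norm(e),'ang',np.degrees(np.arctan2(e[1],e[0])))
m=((h[...,0]<6)&(h[...,1]>180)&(h[...,2]>90)).astype(np.uint8);kk,l,s,c=cv2.connectedComponentsWithStats(m)
for i in range(1,kk):
    if s[i,4]>60 and c[i][1]<100:print('red',c[i],s[i,4],onplane(c[i],.122,k,R,t))
E
```

```text
orange depth z [array([0.565 , 0.1023, 0.0674]), array([0.5598, 0.1095, 0.067 ]), array([0.5697, 0.094 , 0.0677]), array([0.5269, 0.1062, 0.0961])]
yel [330.5 105. ] 42 [0.5891 0.1451 0.095 ] 0.331811
yel [326.5 185.2] 44 [0.5407 0.0598 0.095 ] 0.35943022
mid [0.56492285 0.10246675] len 0.09802128140454952 ang 60.43839996784593
grn [367.  140.3] 41 [0.6115 0.0859 0.095 ] 0.3434628
grn [288.5 151.6] 49 [0.5184 0.1194 0.095 ] 0.34744513
mid [0.56496394 0.10269139] len 0.09899141910843247 ang -19.78086318122146
red [287.72953737  15.40925267] 281 [0.59014057 0.25730021 0.122     ]
```

Request:
send_rows(
  motion=[
    [-0.12, 0.08, 0.02, 0, 0, 1, 1],
    [-0.114, 0.09, 0.02, 0, 0, 1, 1],
    [-0.106, 0.1, 0.02, 0, 0, 1, 1],
    [-0.1, 0.106, 0.02, 0, 0, 1, 1],
    [-0.09, 0.114, 0.02, 0, 0, 1, 1],
  ],
)

```text
t: 3.28
eef_pos: [0.4907, -0.1098, 0.2544]
ee_rot: [0.005, 0.956, 0.293, -0.002]
wrist_force: [0.5, 0.3, -0.2]
gripper_width: 0.0867
```

```bash
python3 plan.py 0.471 -0.355 0.2 -54 50
```

```text
t 3.27 p [ 0.4907 -0.1098  0.2544] yaw -55.93 F [ 0.5  0.3 -0.2] w 0.0867 rows 6
[-0.085, 0.106, 0.032, 0.017, 0.015, -0.064]
[-0.086, 0.106, 0.032, 0.017, 0.015, -0.064]
[-0.086, 0.106, 0.031, 0.017, 0.015, -0.064]
[-0.087, 0.105, 0.031, 0.017, 0.015, -0.064]
[-0.088, 0.105, 0.031, 0.017, 0.015, -0.064]
[-0.088, 0.104, 0.031, 0.017, 0.015, -0.064]
```

The orange square is the sprung plate, at 67 mm. Socket axis is (0.565, 0.1025), the locked line −19.8° and the entry line 60.4°.

Request:
send_rows(
  motion=[
    [-0.085, 0.106, 0.03, 0.02, 0.015, 0, 1],
    [-0.086, 0.106, 0.03, 0.02, 0.015, 0, 1],
    [-0.086, 0.106, 0.03, 0, 0, 0, 1],
    [-0.087, 0.105, 0.03, 0, 0, 0, 1],
    [-0.08, 0.095, 0.03, 0, 0, 0, 1],
    [-0.02, 0.02, 0.02, 0, 0, 0, 1],
    [0, 0, 0, 0, 0, 0, 1],
  ],
)

```text
t: 4.15
eef_pos: [0.4665, -0.3336, 0.2051]
ee_rot: [0.006, 0.959, 0.283, -0.002]
wrist_force: [0.3, 0.4, -0.2]
gripper_width: 0.087
```

```bash
python3 - <<'E'
from wr import *
c=cams.get_calibration('wrist');im,d=cams.capture('wrist')
np.savez('w2',im=im,d=d,R=c['R'],t=c['t'],k=[c['fx'],c['fy'],c['cx'],c['cy']])
cv2.imwrite('pics/w2.png',cv2.resize(im,(600,450),interpolation=cv2.INTER_CUBIC))
im,d,R,t,k=load('w2.npz');h=cv2.cvtColor(im,cv2.COLOR_BGR2HSV).astype(int)
m=((h[...,0]>110)&(h[...,0]<130)&(h[...,1]>170)&(h[...,2]>70)).astype(np.uint8)
kk,l,s,c=cv2.connectedComponentsWithStats(m)
for i in range(1,kk):
    if s[i,4]>20:
        v,u=np.nonzero(l==i);P=np.array([depthpt((a,b),d[b,a],k,R,t) for a,b in zip(u,v) if d[b,a]>0])
        tp=np.percentile(P[:,2],90);Q=P[abs(P[:,2]-.130)<.006][:,:2]
        if len(Q)<10: print(c[i],s[i,4],P.mean(0));continue
        print(c[i],s[i,4],'top',tp,cv2.minAreaRect((Q*1000).astype(np.float32)),'mean',Q.mean(0));e=np.linalg.svd(Q-Q.mean(0),full_matrices=False)[2][0];print(np.degrees(np.arctan2(e[1],e[0])))
E
python3 plan.py 0.471 -0.355 0.2 -54 50
```

```text
t 4.2 p [ 0.4668 -0.3333  0.2054] yaw -57.09 F [-0.1 -0.5  0.9] w 0.0872 rows 1
[-0.027, 0.068, 0.019, 0.11, 0.079, -0.618]
```

View pics/w2.png

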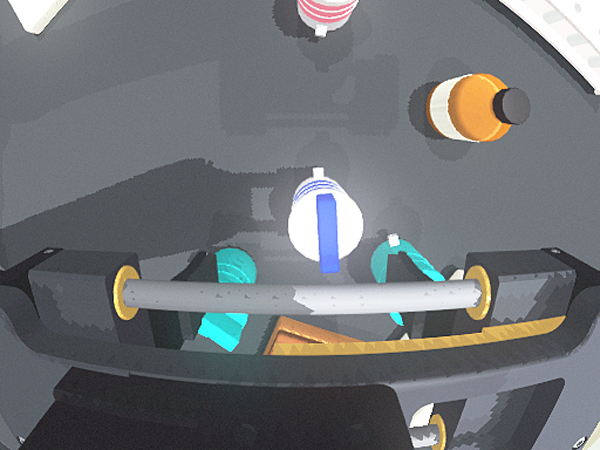

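Wrist view (600×450): the blue bar stands almost vertical in the image at (327,233) and the pads are clear of it. The mask was too strict for the bright light, so I loosen it.

```bash
python3 - <<'E'
from wr import *
im,d,R,t,k=load('w2.npz');h=cv2.cvtColor(im,cv2.COLOR_BGR2HSV).astype(int)
print(h[199,279])
m=((h[...,0]>108)&(h[...,0]<132)&(h[...,1]>140)&(h[...,2]>70)).astype(np.uint8)
kk,l,s,c=cv2.connectedComponentsWithStats(m)
for i in range(1,kk):
    if s[i,4]>100:
        v,u=np.nonzero(l==i);Q=np.array([onplane((a,b),.130,k,R,t)[:2] for a,b in zip(u,v)])
        Z=np.array([depthpt((a,b),d[b,a],k,R,t)[2] for a,b in zip(u,v)]);print(c[i],s[i,4],np.percentile(Z,[10,50,90]))
        Q=Q[abs(Z-.13)<.005]
        if len(Q)<9: continue
        print(cv2.minAreaRect((Q*1000).astype(np.float32)),'mean',Q.mean(0));e=np.linalg.svd(Q-Q.mean(0),full_matrices=False)[2][0];print(np.degrees(np.arctan2(e[1],e[0])))
E
```

```text
[112 121 255]
[281.12727273 228.09090909] 110 [0.12965068 0.13043455 0.13125268]
((453.5654296875, -367.02789306640625), (10.374726295471191, 14.15144157409668), 32.324222564697266) mean [ 0.4524286  -0.36805829]
-59.81532683998738
```

```bash
python3 - <<'E'
from wr import *
im,d,R,t,k=load('w2.npz');h=cv2.cvtColor(im,cv2.COLOR_BGR2HSV).astype(int)
m=(h[...,0]>105)&(h[...,0]<135)&(h[...,1]>80);Q=[]
for v,u in np.argwhere(m):
    if 255<u<310 and 150<v<240:
        P=depthpt((u,v),d[v,u],k,R,t)
        if abs(P[2]-.13)<.005:Q.append(onplane((u,v),.13,k,R,t)[:2])
Q=np.array(Q);print(len(Q),cv2.minAreaRect((Q*1000).astype(np.float32)),Q.mean(0));e=np.linalg.svd(Q-Q.mean(0),full_matrices=False)[2][0];print(np.degrees(np.arctan2(e[1],e[0])))
E
```

```text
997 ((471.5755920410156, -353.78265380859375), (55.95232009887695, 13.847784996032715), 36.947296142578125) [ 0.4721201  -0.35318282]
-142.63433626885882
```

```bash
python3 plan.py 0.4715 -0.3538 0.16 -53 15 3
```

```text
t 4.2 p [ 0.4668 -0.3333  0.2054] yaw -57.09 F [-0.1 -0.5  0.9] w 0.0872 rows 4
[-0.006, 0.016, 0.038, 0.027, 0.02, -0.205]
[-0.006, 0.016, 0.038, 0.027, 0.02, -0.205]
[-0.006, 0.016, 0.038, 0.027, 0.02, -0.205]
[-0.007, 0.016, 0.038, 0.027, 0.02, -0.205]
```

Request:
send_rows(
  motion=[
    [-0.006, 0.016, 0.038, 0.03, 0.02, -0.2, 1],
    [-0.006, 0.016, 0.038, 0.03, 0.02, -0.2, 1],
    [-0.006, 0.016, 0.038, 0.03, 0.02, -0.2, 1],
    [-0.007, 0.016, 0.038, 0.03, 0.02, -0.2, 1],
    [0, 0, 0, 0, 0, 0, 1],
  ],
)

```text
t: 4.82
eef_pos: [0.4771, -0.3464, 0.161]
ee_rot: [-0.001, 0.947, 0.322, 0.003]
wrist_force: [0.2, 0.4, 0.4]
gripper_width: 0.0872
```

```bash
python3 plan.py 0.4715 -0.3538 0.109 -53 15 3
```

```text
t 4.83 p [ 0.4771 -0.3464  0.161 ] yaw -52.42 F [0.2 0.4 0.4] w 0.0872 rows 4
[-0.008, 0.002, 0.043, -0.003, -0.018, 0.029]
[-0.008, 0.002, 0.043, -0.003, -0.018, 0.029]
[-0.008, 0.002, 0.043, -0.003, -0.018, 0.029]
[-0.008, 0.002, 0.043, -0.003, -0.018, 0.029]
```

Request:
send_rows(
  motion=[
    [-0.02, 0.005, 0.03, 0, -0.02, 0.03, 1],
    [-0.01, 0.002, 0.04, 0, -0.02, 0.03, 1],
    [-0.006, 0.002, 0.04, 0, -0.02, 0.03, 1],
    [0, 0, 0.04, 0, 0, 0.03, 1],
    [0, 0, 0.02, 0, 0, 0, 1],
    [0, 0, 0, 0, 0, 0, 1],
  ],
)

```text
t: 5.58
eef_pos: [0.4708, -0.3535, 0.1071]
ee_rot: [-0.001, 0.948, 0.317, 0.001]
wrist_force: [-0.7, -0.1, -0.6]
gripper_width: 0.0873
```

```bash
python3 plan.py 0.4715 -0.3538 0.109 -53 15 3
```

```text
t 5.58 p [ 0.4708 -0.3535  0.1071] yaw -52.99 F [-0.7 -0.1 -0.6] w 0.0873 rows 1
[0.001, 0.002, -0.006, -0.012, -0.019, 0.003]
```

Request:
send_rows(
  motion=[
    [0, 0, 0, 0, 0, 0, -1],
    [0, 0, 0, 0, 0, 0, -1],
    [0, 0, 0, 0, 0, 0, -1],
    [0, 0, 0, 0, 0, 0, -1],
    [0, 0, 0, 0, 0, 0, -1],
    [0, 0, 0, 0, 0, 0, -1],
  ],
  squeeze=45,
)

```text
t: 6.32
eef_pos: [0.4715, -0.354, 0.1083]
ee_rot: [-0.0, 0.948, 0.317, 0.001]
wrist_force: [-0.4, 0.4, 0.1]
gripper_width: 0.035
```

Request:
send_rows(
  motion=[
    [0, 0, -0.02, 0, 0, 0, -1],
    [0, 0, -0.05, 0, 0, 0, -1],
    [0, 0, -0.1, 0, 0, 0, -1],
    [0, 0, -0.12, 0, 0, 0, -1],
    [0, 0, -0.12, 0, 0, 0, -1],
    [0, 0, -0.1, 0, 0, 0, -1],
    [0, 0, -0.06, 0, 0, 0, -1],
    [0, 0, 0, 0, 0, 0, -1],
  ],
)

```text
t: 7.32
eef_pos: [0.4703, -0.3553, 0.2905]
ee_rot: [0.001, 0.949, 0.317, 0.003]
wrist_force: [0.2, -0.4, 0.0]
gripper_width: 0.0005
```

```bash
python3 plan.py 0.55 -0.05 0.28 -41 50 3;
```

```text
t 7.33 p [ 0.4703 -0.3553  0.2905] yaw -53.09 F [ 0.2 -0.4  0. ] w 0.0005 rows 7
[0.118, -0.093, 0.005, 0.007, -0.006, -0.345]
[0.12, -0.09, 0.005, 0.007, -0.006, -0.345]
[0.123, -0.086, 0.005, 0.007, -0.006, -0.345]
[0.126, -0.082, 0.005, 0.007, -0.006, -0.345]
[0.128, -0.079, 0.005, 0.007, -0.006, -0.345]
[0.13, -0.075, 0.005, 0.007, -0.006, -0.345]
[0.133, -0.071, 0.005, 0.007, -0.006, -0.345]
```

The fingers close slower than I assumed (~70 mm/s), and I lifted before they gripped. I look again before regrasping.

Request:
send_rows(
  motion=[
    [0, 0, 0.06, 0, 0, 0, 1],
    [-0.005, 0, 0.08, 0, 0, 0, 1],
    [0, 0, 0.08, 0, 0, 0, 1],
    [0, 0, 0.06, 0, 0, 0, 1],
    [0, 0, 0, 0, 0, 0, 1],
    [0, 0, 0, 0, 0, 0, 1],
    [0, 0, 0, 0, 0, 0, 1],
    [0, 0, 0, 0, 0, 0, 1],
  ],
)

```text
t: 8.32
eef_pos: [0.4667, -0.3542, 0.1958]
ee_rot: [-0.002, 0.949, 0.316, -0.001]
wrist_force: [0.0, -0.6, -0.3]
gripper_width: 0.0727
```

```bash
cat > bar.py <<'E'
from wr import *
def bar(f,zt=.13):
    c=cams.get_calibration('wrist');im,d=cams.capture('wrist')
    np.savez(f,im=im,d=d,R=c['R'],t=c['t'],k=[c['fx'],c['fy'],c['cx'],c['cy']])
    im,d,R,t,k=load(f+'.npz');h=cv2.cvtColor(im,cv2.COLOR_BGR2HSV).astype(int)
    m=(h[...,0]>105)&(h[...,0]<135)&(h[...,1]>80);Q=[]
    for v,u in np.argwhere(m):
        if 200<u<360 and 110<v<300:
            P=depthpt((u,v),d[v,u],k,R,t)
            if abs(P[2]-zt)<.005:Q.append(onplane((u,v),zt,k,R,t)[:2])
    Q=np.array(Q);print(len(Q),cv2.minAreaRect((Q*1000).astype(np.float32)),Q.mean(0));e=np.linalg.svd(Q-Q.mean(0),full_matrices=False)[2][0];print(np.degrees(np.arctan2(e[1],e[0])))
E
python3 -c "
from bar import *
bar('w3')"; python3 plan.py 0.4715 -0.3538 0.108 -53 20 3
```

```text
856 ((471.8860168457031, -353.55419921875), (55.09056854248047, 13.235223770141602), 36.92823028564453) [ 0.47435277 -0.35255999]
-141.33199803347892
t 8.38 p [ 0.4668 -0.3542  0.1959] yaw -53.13 F [-0.8 -0.4  0. ] w 0.0762 rows 5
[0.003, 0.002, 0.059, -0.008, 0.0, -0.005]
[0.003, 0.002, 0.059, -0.008, 0.0, -0.005]
[0.003, 0.002, 0.059, -0.008, 0.0, -0.005]
[0.003, 0.002, 0.059, -0.008, 0.0, -0.005]
[0.003, 0.002, 0.059, -0.008, 0.0, -0.005]
```

The cartridge did not move. Down again.

Request:
send_rows(
  motion=[
    [0.006, 0.002, 0.05, 0, 0, 0, 0.5],
    [0.004, 0.002, 0.06, 0, 0, 0, 0.3],
    [0.004, 0.002, 0.06, 0, 0, 0, 0],
    [0.002, 0.002, 0.06, 0, 0, 0, 0],
    [0.002, 0, 0.05, 0, 0, 0, 0],
    [0, 0, 0.02, 0, 0, 0, 0],
  ],
)

```text
t: 9.12
eef_pos: [0.4737, -0.3527, 0.1021]
ee_rot: [-0.002, 0.949, 0.316, 0.001]
wrist_force: [-15.5, 17.0, 81.7]
gripper_width: 0.0445
```

```bash
 python3 plan.py 0.4715 -0.3538 0.108 -53 20 3
```

```text
t 9.12 p [ 0.4737 -0.3527  0.1021] yaw -53.11 F [-15.5  17.   81.7] w 0.0445 rows 1
[-0.008, -0.002, -0.02, -0.034, -0.024, -0.021]
```

Too low: the fingertips are pressing on the cap at 82 N. I back off at once.

Request:
send_rows(
  motion=[
    [-0.003, 0, -0.025, 0, 0, 0, 0],
  ],
)

```text
t: 9.25
eef_pos: [0.4731, -0.3535, 0.1097]
ee_rot: [-0.002, 0.949, 0.316, 0.001]
wrist_force: [-0.3, 0.6, 0.8]
gripper_width: 0.0438
```

Request:
send_rows(
  motion=[
    [-0.003, 0, 0, 0, 0, 0, 0],
  ],
)

```text
t: 9.38
eef_pos: [0.4727, -0.3545, 0.11]
ee_rot: [-0.001, 0.949, 0.316, 0.001]
wrist_force: [0.3, -0.1, 0.1]
gripper_width: 0.0437
```

```bash
 python3 plan.py 0.4715 -0.3538 0.108 -53 20 3
```

```text
t 9.38 p [ 0.4727 -0.3545  0.11  ] yaw -53.13 F [ 0.3 -0.1  0.1] w 0.0437 rows 1
[-0.002, -0.004, 0.007, -0.022, -0.031, -0.026]
```

Close and wait until the width settles.

Request:
send_rows(
  motion=[
    [-0.002, -0.002, 0.004, 0, 0, 0, -1],
    [0, 0, 0, 0, 0, 0, -1],
    [0, 0, 0, 0, 0, 0, -1],
    [0, 0, 0, 0, 0, 0, -1],
    [0, 0, 0, 0, 0, 0, -1],
    [0, 0, 0, 0, 0, 0, -1],
  ],
  squeeze=45,
)

```text
t: 10.12
eef_pos: [0.4711, -0.3538, 0.1071]
ee_rot: [-0.002, 0.949, 0.316, 0.0]
wrist_force: [-0.0, -0.4, -0.3]
gripper_width: 0.0138
```

Request:
send_rows(
  motion=[
    [0, 0, 0, 0, 0, 0, -1],
    [0, 0, 0, 0, 0, 0, -1],
    [0, 0, -0.02, 0, 0, 0, -1],
  ],
)

```text
t: 10.5
eef_pos: [0.4707, -0.3534, 0.1127]
ee_rot: [-0.002, 0.949, 0.316, -0.0]
wrist_force: [0.5, 0.1, -2.6]
gripper_width: 0.0137
```

```bash
python3 plan.py 0.4715 -0.3538 0.28 -53 30 3
```

```text
t 10.5 p [ 0.4707 -0.3534  0.1127] yaw -53.12 F [ 0.5  0.1 -2.6] w 0.0137 rows 6
[0.0, 0.0, -0.093, -0.009, -0.002, -0.004]
[0.0, 0.0, -0.093, -0.009, -0.002, -0.004]
[0.0, 0.0, -0.093, -0.009, -0.002, -0.004]
[0.0, 0.0, -0.093, -0.009, -0.002, -0.004]
[0.0, 0.0, -0.093, -0.009, -0.002, -0.004]
[0.0, 0.0, -0.093, -0.009, -0.002, -0.004]
```

Request:
send_rows(
  motion=[
    [0, 0, -0.09, 0, 0, 0, -1],
    [0, 0, -0.1, 0, 0, 0, -1],
    [0, 0, -0.1, 0, 0, 0, -1],
    [0, 0, -0.1, 0, 0, 0, -1],
    [0, 0, -0.1, 0, 0, 0, -1],
    [0, 0, -0.05, 0, 0, 0, -1],
  ],
)

```text
t: 11.25
eef_pos: [0.4695, -0.3532, 0.2792]
ee_rot: [-0.004, 0.949, 0.316, -0.002]
wrist_force: [-0.2, -0.2, -2.3]
gripper_width: 0.0134
```

```bash
python3 plan.py 0.565 0.1 0.28 -29.6 50 3
```

```text
t 11.25 p [ 0.4695 -0.3532  0.2792] yaw -53.17 F [-0.2 -0.2 -2.3] w 0.0134 rows 10
[0.116, -0.102, 0.001, -0.01, -0.001, -0.471]
[0.12, -0.097, 0.0, -0.01, -0.001, -0.471]
[0.124, -0.092, 0.0, -0.01, -0.001, -0.471]
[0.128, -0.087, 0.0, -0.01, -0.001, -0.471]
[0.131, -0.081, 0.0, -0.01, -0.001, -0.471]
[0.134, -0.076, 0.0, -0.01, -0.001, -0.471]
[0.137, -0.07, 0.0, -0.01, -0.001, -0.471]
[0.14, -0.065, 0.0, -0.01, -0.001, -0.471]
[0.143, -0.059, 0.0, -0.01, -0.001, -0.471]
[0.145, -0.053, 0.0, -0.01, -0.001, -0.471]
```

Request:
send_rows(
  motion=[
    [0.06, -0.05, 0, 0, 0, -0.4, -1],
    [0.12, -0.097, 0, 0, 0, -0.5, -1],
    [0.124, -0.092, 0, 0, 0, -0.5, -1],
    [0.128, -0.087, 0, 0, 0, -0.5, -1],
    [0.13, -0.08, 0, 0, 0, -0.5, -1],
    [0.134, -0.076, 0, 0, 0, -0.5, -1],
    [0.137, -0.07, 0, 0, 0, -0.5, -1],
    [0.14, -0.065, 0, 0, 0, -0.5, -1],
    [0.12, -0.05, 0, 0, 0, -0.5, -1],
    [0.06, -0.03, 0, 0, 0, -0.2, -1],
  ],
)

```text
t: 12.5
eef_pos: [0.548, 0.0549, 0.2777]
ee_rot: [-0.005, 0.865, 0.502, -0.003]
wrist_force: [0.5, 0.2, -2.4]
gripper_width: 0.0134
```

```bash
python3 plan.py 0.565 0.1025 0.27 -29.6 50 3
```

```text
t 12.5 p [0.548  0.0549 0.2777] yaw -29.74 F [ 0.5  0.2 -2.4] w 0.0134 rows 2
[0.083, -0.015, 0.013, -0.067, 0.005, -0.014]
[0.083, -0.015, 0.013, -0.067, 0.005, -0.014]
```

Request:
send_rows(
  motion=[
    [0.07, -0.015, 0.02, -0.07, 0, 0, -1],
    [0.07, -0.01, 0.03, -0.07, 0, 0, -1],
    [0.02, 0, 0.02, 0, 0, 0, -1],
    [0, 0, 0.01, 0, 0, 0, -1],
  ],
)

```text
t: 13.0
eef_pos: [0.5664, 0.1011, 0.2513]
ee_rot: [0.001, 0.866, 0.501, -0.001]
wrist_force: [-0.4, 0.0, -2.4]
gripper_width: 0.0136
```

```bash
python3 plan.py 0.565 0.1025 0.22 -29.6 50 3; python3 - <<'E'
from h import *
im,W=cloud('side');np.savez('side1',im=im,W=W)
a=cv2.resize(im[95:235,190:310],(480,560),interpolation=cv2.INTER_CUBIC)
c=cams.get_calibration('wrist');im,d=cams.capture('wrist')
np.savez('w4',im=im,d=d,R=c['R'],t=c['t'],k=[c['fx'],c['fy'],c['cx'],c['cy']])
b=cv2.resize(im[60:320,180:330],(320,560),interpolation=cv2.INTER_CUBIC)
cv2.imwrite('pics/v4.png',np.hstack([a,b]))
E
```

```text
t 13.0 p [0.5664 0.1011 0.2513] yaw -29.92 F [-0.4  0.  -2.4] w 0.0136 rows 1
[0.002, -0.007, 0.104, 0.018, 0.036, -0.063]
```

View pics/v4.png

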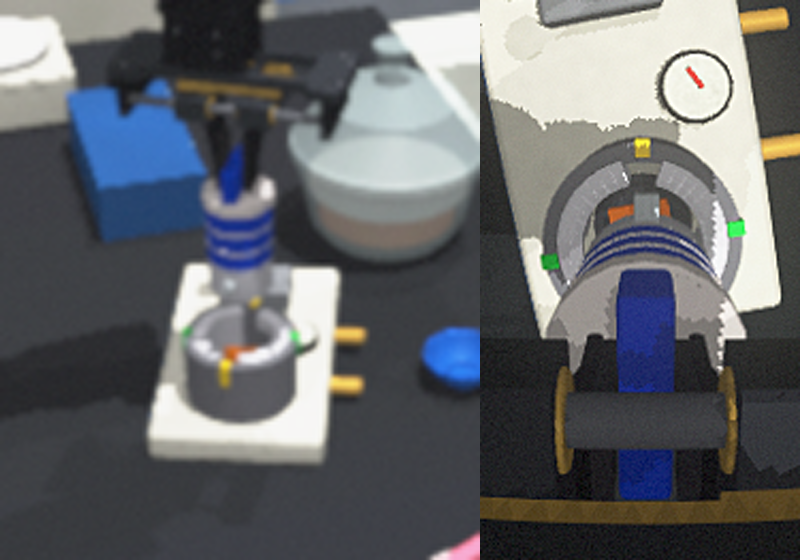

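Left (side): cartridge held upright over the socket. Right (wrist): the lug at (648,205) heads for the notch at yellow (642,150), greens at (736,229) and (549,261). I'll check the axis again from this view.

```bash
python3 - <<'E'
from wr import *
im,d,R,t,k=load('w4.npz');h=cv2.cvtColor(im,cv2.COLOR_BGR2HSV).astype(int);G={}
for n,a,b in(('yel',24,34),('grn',45,75)):
    m=((h[...,0]>=a)&(h[...,0]<=b)&(h[...,1]>150)&(h[...,2]>100)).astype(np.uint8)
    kk,l,s,c=cv2.connectedComponentsWithStats(m)
    for i in range(1,kk):
        if s[i,4]>12 and 195<c[i][0]<305 and 110<c[i][1]<200:
            P=onplane(c[i],.095,k,R,t);G.setdefault(n,[]).append(P);print(n,c[i].round(1),s[i,4],P.round(4))
g=G['grn'];e=g[0]-g[1];e*=np.sign(e[0]);mid=(g[0]+g[1])/2;y=G['yel'][0]-mid
print(mid,np.degrees(np.arctan2(e[1],e[0])),np.degrees(np.arctan2(y[1],y[0])),np.hypot(*y[:2]))
# held bar direction (below gripper bar, front visible strip)
m=(h[...,0]>105)&(h[...,0]<130)&(h[...,1]>120);Q=[]
for v,u in np.argwhere(m):
    if 230<u<285 and 180<v<300:
        P=depthpt((u,v),d[v,u],k,R,t)
        if abs(P[2]-.2735)<.006:Q.append(onplane((u,v),.2735,k,R,t)[:2])
Q=np.array(Q);print(len(Q),cv2.minAreaRect((Q*1000).astype(np.float32)))
E
```

```text
yel [255.6 127.4] 47 [0.5898 0.1462 0.095 ]
grn [299.5 165.7] 53 [0.6108 0.0862 0.095 ]
grn [212.7 181.2] 49 [0.5189 0.1188 0.095 ]
[0.56485888 0.1025239  0.095     ] -19.56439991054128 60.26825590428923 0.0502879851395902
1828 ((566.1863403320312, 101.967529296875), (57.22866439819336, 13.670538902282715), 59.64361572265625)
```

Request:
send_rows(
  motion=[
    [0, -0.007, 0.04, 0.02, 0.04, -0.06, -1],
    [0, -0.003, 0.06, 0, 0, 0, -1],
    [0, 0, 0.05, 0, 0, 0, -1],
    [0, 0, 0, 0, 0, 0, -1],
  ],
)

```text
t: 13.6
eef_pos: [0.5629, 0.1001, 0.2032]
ee_rot: [-0.001, 0.865, 0.502, 0.0]
wrist_force: [-0.2, 0.1, -1.6]
gripper_width: 0.0138
```

```bash
python3 plan.py 0.565 0.1025 0.176 -29.6 50 3
```

```text
t 13.6 p [0.5629 0.1001 0.2032] yaw -29.79 F [-0.2  0.1 -1.6] w 0.0138 rows 1
[0.01, 0.002, 0.091, -0.011, -0.008, -0.038]
```

Request:
send_rows(
  motion=[
    [0.01, 0.002, 0, -0.01, 0, 0, -1],
    [0, 0, 0.02, 0, 0, 0, -1],
    [0, 0, 0.03, 0, 0, 0, -1],
  ],
)

```text
t: 13.98
eef_pos: [0.5661, 0.1029, 0.1887]
ee_rot: [0.0, 0.865, 0.502, 0.001]
wrist_force: [0.3, 0.2, -3.4]
gripper_width: 0.0138
```

```bash
python3 plan.py 0.565 0.1025 0.176 -29.6 50 3
```

```text
t 13.97 p [0.5661 0.1029 0.1887] yaw -29.78 F [ 0.3  0.2 -3.4] w 0.0138 rows 1
[-0.003, -0.002, 0.042, 0.018, -0.029, -0.035]
```

Request:
send_rows(
  motion=[
    [-0.003, -0.001, 0.02, 0, 0, 0, -1],
    [0, 0, 0.02, 0, 0, 0, -1],
    [0, 0, 0.02, 0, 0, 0, -1],
  ],
)

```text
t: 14.35
eef_pos: [0.5653, 0.1022, 0.1695]
ee_rot: [0.0, 0.865, 0.502, 0.001]
wrist_force: [-0.6, -0.4, 3.5]
gripper_width: 0.0135
```

Request:
send_rows(
  motion=[
    [0, 0, 0.015, 0, 0, 0, -1],
    [0, 0, 0.015, 0, 0, 0, -1],
    [0, 0, 0, 0, 0, 0, -1],
  ],
)

```text
t: 14.72
eef_pos: [0.5657, 0.1022, 0.1612]
ee_rot: [-0.0, 0.865, 0.502, 0.002]
wrist_force: [-3.2, -0.7, 6.6]
gripper_width: 0.0135
```

```bash
python3 plan.py 0.565 0.1025 0.154 -29.6 50 3
```

```text
t 14.72 p [0.5657 0.1022 0.1612] yaw -29.79 F [-3.2 -0.7  6.6] w 0.0135 rows 1
[-0.001, -0.002, 0.024, 0.017, -0.042, -0.038]
```

Request:
send_rows(
  motion=[
    [0, 0, 0.02, 0, 0, 0, -1],
    [0, 0, 0.012, 0, 0, 0, -1],
    [0, 0, 0, 0, 0, 0, -1],
  ],
)

```text
t: 15.1
eef_pos: [0.5659, 0.1022, 0.1538]
ee_rot: [-0.001, 0.865, 0.501, 0.003]
wrist_force: [-5.3, -0.6, 10.7]
gripper_width: 0.0138
```

```bash
python3 plan.py 0.565 0.1025 0.154 -109.4 50 4.5
```

```text
t 15.1 p [0.5659 0.1022 0.1538] yaw -29.81 F [-5.3 -0.6 10.7] w 0.0138 rows 18
[0.0, 0.0, 0.0, -0.002, -0.003, 0.884]
[0.0, 0.0, 0.0, -0.002, -0.003, 0.884]
[0.0, 0.0, 0.0, -0.002, -0.003, 0.884]
[0.0, 0.0, 0.0, -0.002, -0.003, 0.884]
[0.0, 0.0, 0.0, -0.002, -0.003, 0.884]
[0.0, 0.0, 0.0, -0.002, -0.003, 0.884]
[0.0, 0.0, 0.0, -0.002, -0.003, 0.884]
[0.0, 0.0, 0.0, -0.002, -0.003, 0.884]
[0.0, 0.0, 0.0, -0.002, -0.003, 0.884]
[0.0, 0.0, 0.0, -0.002, -0.003, 0.884]
[0.0, 0.0, 0.0, -0.002, -0.003, 0.884]
[0.0, 0.0, 0.0, -0.002, -0.003, 0.884]
[0.0, 0.0, 0.0, -0.002, -0.003, 0.884]
[0.0, 0.0, 0.0, -0.002, -0.003, 0.884]
[0.0, 0.0, 0.0, -0.002, -0.003, 0.884]
[0.0, 0.0, 0.0, -0.002, -0.003, 0.884]
[0.0, 0.0, 0.0, -0.002, -0.003, 0.884]
[0.0, 0.0, 0.0, -0.002, -0.003, 0.884]
```

Request:
send_rows(
  motion=[
    [-0.002, -0.003, 0, 0, 0, 0.5, -1],
    [0, 0, 0, 0, 0, 0.8, -1],
    [0, 0, 0, 0, 0, 0.8, -1],
  ],
)

```text
t: 15.48
eef_pos: [0.5666, 0.1022, 0.1571]
ee_rot: [-0.001, 0.908, 0.418, 0.005]
wrist_force: [-2.0, -0.6, 9.8]
gripper_width: 0.0135
```

```bash
python3 plan.py 0.565 0.1025 0.154 -109.4 50 4.5|head -2
```

```text
t 15.47 p [0.5666 0.1022 0.1571] yaw -40.59 F [-2.  -0.6  9.8] w 0.0135 rows 16
[0.0, 0.0, 0.001, -0.003, -0.007, 0.86]
```

Request:
send_rows(
  motion=[
    [-0.003, -0.003, 0.012, 0, 0, 0.8, -1],
    [0, 0, 0.006, 0, 0, 0.8, -1],
    [0, 0, 0.006, 0, 0, 0.8, -1],
    [0, 0, 0.006, 0, 0, 0.8, -1],
  ],
)

```text
t: 15.98
eef_pos: [0.5683, 0.1021, 0.1529]
ee_rot: [-0.003, 0.959, 0.283, 0.008]
wrist_force: [-4.7, 0.7, 12.5]
gripper_width: 0.0134
```

```bash
python3 plan.py 0.565 0.1025 0.154 -109.4 50 4.5|head -2
```

```text
t 15.97 p [0.5683 0.1021 0.1529] yaw -57.12 F [-4.7  0.7 12.5] w 0.0134 rows 12
[-0.001, -0.001, 0.0, -0.008, -0.014, 0.871]
```

Request:
send_rows(
  motion=[
    [-0.008, -0.005, 0.004, -0.04, -0.06, 0.8, -1],
    [-0.004, -0.002, 0.004, -0.03, -0.05, 0.8, -1],
    [-0.002, 0, 0.004, -0.02, -0.04, 0.8, -1],
    [-0.002, 0, 0.004, 0, 0, 0.8, -1],
  ],
)

```text
t: 16.48
eef_pos: [0.568, 0.1019, 0.1538]
ee_rot: [0.001, 0.99, 0.142, 0.008]
wrist_force: [-3.9, -0.3, 10.9]
gripper_width: 0.0136
```

```bash
python3 plan.py 0.565 0.1025 0.154 -109.4 50 4.5|head -2
```

```text
t 16.48 p [0.568  0.1019 0.1538] yaw -73.67 F [-3.9 -0.3 10.9] w 0.0136 rows 8
[-0.001, -0.001, 0.0, -0.001, -0.024, 0.893]
```

Request:
send_rows(
  motion=[
    [-0.01, -0.003, 0.006, 0, -0.1, 0.8, -1],
    [-0.005, 0, 0.005, 0, -0.08, 0.8, -1],
    [-0.003, 0, 0.005, 0, 0, 0.8, -1],
    [-0.002, 0, 0.005, 0, 0, 0.8, -1],
  ],
)

```text
t: 16.98
eef_pos: [0.5676, 0.1015, 0.1534]
ee_rot: [-0.0, 1.0, -0.002, 0.006]
wrist_force: [-2.7, -0.8, 11.2]
gripper_width: 0.0137
```

```bash
python3 plan.py 0.565 0.1025 0.154 -109.4 50 4.5|head -2
```

```text
t 16.98 p [0.5676 0.1015 0.1534] yaw -90.21 F [-2.7 -0.8 11.2] w 0.0137 rows 5
[-0.002, -0.001, 0.0, -0.006, -0.029, 0.767]
```

Request:
send_rows(
  motion=[
    [-0.008, 0, 0.005, 0, -0.1, 0.8, -1],
    [-0.004, 0, 0.005, 0, -0.05, 0.8, -1],
    [-0.003, 0, 0.005, 0, 0, 0.8, -1],
    [-0.002, 0, 0.005, 0, 0, 0.8, -1],
    [0, 0, 0.004, 0, 0, 0.5, -1],
    [0, 0, 0.004, 0, 0, 0, -1],
  ],
)

```text
t: 17.73
eef_pos: [0.5684, 0.1019, 0.1529]
ee_rot: [-0.004, 0.986, -0.168, 0.005]
wrist_force: [-7.7, -1.1, 15.2]
gripper_width: 0.0135
```

```bash
python3 plan.py 0.565 0.1025 0.154 -109.4 50 4.5|head -2
```

```text
t 17.73 p [0.5684 0.1019 0.1529] yaw -109.37 F [-7.7 -1.1 15.2] w 0.0135 rows 1
[-0.011, 0.002, -0.004, -0.109, -0.105, 0.005]
```

Request:
send_rows(
  motion=[
    [-0.008, 0.002, -0.012, -0.1, -0.1, 0, -1],
    [-0.002, 0, -0.012, 0, 0, 0, -1],
    [0, 0, 0, 0, 0, 0, -1],
  ],
)

```text
t: 18.1
eef_pos: [0.5684, 0.102, 0.1633]
ee_rot: [-0.002, 0.986, -0.168, 0.003]
wrist_force: [-3.3, 0.1, 4.1]
gripper_width: 0.0137
```

```bash
python3 plan.py 0.565 0.1025 0.154 -109.2 50 4.5|head -2
```

```text
t 18.1 p [0.5684 0.102  0.1633] yaw -109.39 F [-3.3  0.1  4.1] w 0.0137 rows 1
[-0.011, 0.002, 0.031, -0.047, -0.071, -0.037]
```

Request:
send_rows(
  motion=[
    [0, 0, 0, 0, 0, 0, -0.4],
    [0, 0, 0, 0, 0, 0, -0.2],
    [0, 0, 0, 0, 0, 0, 0],
    [0, 0, 0, 0, 0, 0, 0],
    [0, 0, 0, 0, 0, 0, 0],
    [0, 0, 0, 0, 0, 0, 0],
  ],
)

```text
t: 18.85
eef_pos: [0.5687, 0.1025, 0.1627]
ee_rot: [-0.002, 0.986, -0.168, 0.004]
wrist_force: [-0.1, -0.9, 0.3]
gripper_width: 0.0436
```

Request:
send_rows(
  motion=[
    [0, 0, -0.05, 0, 0, 0, 0],
    [0, 0, -0.1, 0, 0, 0, 0],
    [-0.05, 0, -0.12, 0, 0, 0, -1],
    [-0.1, 0, -0.1, 0, 0, 0, -1],
    [-0.1, 0, -0.02, 0, 0, 0, -1],
    [-0.1, 0, 0, 0, 0, 0, -1],
    [0, 0, 0, 0, 0, 0, -1],
  ],
)

```text
t: 19.73
eef_pos: [0.4676, 0.1359, 0.2882]
ee_rot: [-0.003, 0.985, -0.17, 0.005]
wrist_force: [0.3, 0.3, 0.2]
gripper_width: 0.0038
```

```bash
python3 - <<'E'
from bar import *
c=cams.get_calibration('wrist');im,d=cams.capture('wrist')
np.savez('w5',im=im,d=d,R=c['R'],t=c['t'],k=[c['fx'],c['fy'],c['cx'],c['cy']])
cv2.imwrite('pics/w5.png',cv2.resize(im,(640,480),interpolation=cv2.INTER_CUBIC))
im,d,R,t,k=load('w5.npz');h=cv2.cvtColor(im,cv2.COLOR_BGR2HSV).astype(int)
Q=[];Z=[]
for v,u in np.argwhere((h[...,0]>105)&(h[...,0]<135)&(h[...,1]>90)):
    P=depthpt((u,v),d[v,u],k,R,t)
    if P[2]>.17 and np.hypot(P[0]-.565,P[1]-.1)<.05: Q.append(P)
Q=np.array(Q);zt=np.percentile(Q[:,2],80);q=Q[Q[:,2]>zt-.006]
print(len(Q),'top',zt,np.median(q[:,2]),cv2.minAreaRect((q[:,:2]*1000).astype(np.float32)))
E
python3 plan.py 0.56 0.1 0.3 -109.4
```

```text
1932 top 0.4516791597886003 0.4516791597886003 ((531.5573120117188, 111.50383758544922), (0.0, 0.0), 0.0)
t 19.77 p [0.4686 0.1354 0.2883] yaw -109.69 F [-0.2  0.4  0.5] w 0.0023 rows 2
[0.163, 0.004, -0.018, -0.04, -0.059, -0.029]
[0.163, 0.005, -0.019, -0.04, -0.059, -0.029]
```

View pics/w5.png

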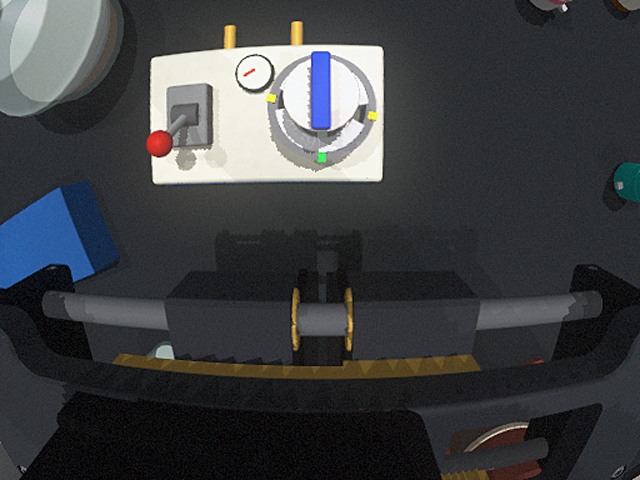

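Wrist view (640×480): the bar at (320,90) lines up with the green mark at (322,157); red ball at (159,143). I check height and angle.

```bash
python3 - <<'E'
from wr import *
im,d,R,t,k=load('w5.npz');h=cv2.cvtColor(im,cv2.COLOR_BGR2HSV).astype(int)
Q=[]
for v,u in np.argwhere((h[...,0]>105)&(h[...,0]<135)&(h[...,1]>90)):
    if 235<u<275 and 30<v<115:Q.append(depthpt((u,v),d[v,u],k,R,t))
Q=np.array(Q);zt=np.median(Q[:,2]);q=Q[abs(Q[:,2]-zt)<.004]
e=np.linalg.svd(q[:,:2]-q[:,:2].mean(0),full_matrices=False)[2][0]
print(len(q),'top',zt,cv2.minAreaRect((q[:,:2]*1000).astype(np.float32)),np.degrees(np.arctan2(e[1],e[0])))
m=((h[...,0]<6)&(h[...,1]>180)&(h[...,2]>90)).astype(np.uint8);kk,l,s,c=cv2.connectedComponentsWithStats(m)
for i in range(1,kk):
    if s[i,4]>60 and c[i][1]<200:print('red',c[i],s[i,4],onplane(c[i],.122,k,R,t))
E
```

```text
928 top 0.1904664307975505 ((567.7333984375, 101.53802490234375), (13.083338737487793, 55.433937072753906), 70.61614227294922) 160.62558356939317
red [125.44649446 114.12177122] 271 [0.58868402 0.25847881 0.122     ]
```

Locked: the bar top is at 190.5 mm (expected 190) and −19.4° against −19.6°. Next the lever: closed fingers go down on its −x side and push along unit +x, which is tool +x.

```bash
python3 plan.py 0.538 0.2745 0.2 -109.6 50 4
```

```text
t 19.77 p [0.4686 0.1354 0.2883] yaw -109.69 F [-0.2  0.4  0.5] w 0.0023 rows 4
[0.015, -0.128, 0.075, -0.02, -0.03, -0.005]
[0.015, -0.128, 0.074, -0.02, -0.03, -0.005]
[0.015, -0.128, 0.074, -0.02, -0.03, -0.005]
[0.015, -0.128, 0.074, -0.02, -0.03, -0.005]
```

Request:
send_rows(
  motion=[
    [0.01, -0.1, 0, -0.02, -0.03, 0, -1],
    [0.015, -0.128, 0.03, -0.02, -0.03, 0, -1],
    [0.015, -0.128, 0.06, -0.02, -0.03, 0, -1],
    [0.015, -0.12, 0.07, 0, 0, 0, -1],
    [0, 0, 0.06, 0, 0, 0, -1],
    [0, 0, 0, 0, 0, 0, -1],
  ],
)

```text
t: 20.52
eef_pos: [0.5421, 0.2636, 0.2233]
ee_rot: [-0.0, 0.985, -0.174, 0.005]
wrist_force: [-0.6, -1.0, 0.5]
gripper_width: 0.0004
```

```bash
python3 plan.py 0.538 0.2745 0.112 -109.6 25 4
```

```text
t 20.52 p [0.5421 0.2636 0.2233] yaw -110.05 F [-0.6 -1.   0.5] w 0.0004 rows 5
[-0.006, -0.006, 0.074, -0.004, -0.021, -0.018]
[-0.006, -0.006, 0.074, -0.004, -0.021, -0.018]
[-0.005, -0.006, 0.074, -0.004, -0.021, -0.018]
[-0.005, -0.006, 0.074, -0.004, -0.021, -0.018]
[-0.005, -0.006, 0.074, -0.004, -0.021, -0.018]
```

Request:
send_rows(
  motion=[
    [-0.015, -0.015, 0.06, 0, -0.03, 0, -1],
    [-0.01, -0.01, 0.074, 0, -0.03, 0, -1],
    [-0.005, -0.008, 0.074, 0, 0, 0, -1],
    [-0.005, -0.005, 0.074, 0, 0, 0, -1],
    [0, 0, 0.05, 0, 0, 0, -1],
    [0, 0, 0, 0, 0, 0, -1],
  ],
)

```text
t: 21.28
eef_pos: [0.5371, 0.2764, 0.1223]
ee_rot: [-0.004, 0.984, -0.176, 0.003]
wrist_force: [0.7, -0.3, 0.0]
gripper_width: 0.0007
```

```bash
python3 plan.py 0.632 0.2405 0.112 -109.6 12 4
```

```text
t 21.27 p [0.5371 0.2764 0.1223] yaw -110.29 F [ 0.7 -0.3  0. ] w 0.0007 rows 9
[0.038, 0.0, 0.004, -0.011, -0.005, -0.015]
[0.038, 0.0, 0.004, -0.011, -0.005, -0.015]
[0.038, 0.0, 0.004, -0.011, -0.005, -0.015]
[0.038, 0.0, 0.004, -0.011, -0.005, -0.015]
[0.038, 0.001, 0.004, -0.011, -0.005, -0.015]
[0.038, 0.001, 0.004, -0.011, -0.005, -0.015]
[0.038, 0.001, 0.004, -0.011, -0.005, -0.015]
[0.038, 0.001, 0.004, -0.011, -0.005, -0.015]
[0.038, 0.001, 0.004, -0.011, -0.005, -0.015]
```

Request:
send_rows(
  motion=[
    [0.01, 0, 0.03, 0, 0, 0, -1],
    [0.04, 0, 0.01, 0, 0, 0, -1],
    [0.04, 0, 0, 0, 0, 0, -1],
    [0.04, 0, 0, 0, 0, 0, -1],
    [0.04, 0, 0, 0, 0, 0, -1],
    [0.04, 0, 0, 0, 0, 0, -1],
    [0.04, 0, 0, 0, 0, 0, -1],
    [0.03, 0, 0, 0, 0, 0, -1],
  ],
)

```text
t: 22.28
eef_pos: [0.623, 0.2456, 0.1123]
ee_rot: [-0.005, 0.984, -0.176, 0.004]
wrist_force: [-1.2, 0.1, -0.5]
gripper_width: 0.0004
```

```bash
python3 plan.py 0.633 0.2405 0.112 -109.6 12 4
```

```text
t 22.27 p [0.623  0.2456 0.1123] yaw -110.3 F [-1.2  0.1 -0.5] w 0.0004 rows 1
[0.037, 0.004, 0.001, -0.13, -0.066, -0.14]
```

Request:
send_rows(
  motion=[
    [0.015, 0.002, 0, 0, 0, 0, -1],
    [0.012, 0, 0, 0, 0, 0, -1],
    [0.005, 0, 0, 0, 0, 0, -1],
  ],
)

```text
t: 22.65
eef_pos: [0.6318, 0.2413, 0.1117]
ee_rot: [-0.005, 0.984, -0.176, 0.003]
wrist_force: [-5.1, 0.9, 1.2]
gripper_width: 0.0006
```

```bash
python3 plan.py 0.633 0.2405 0.112 -109.6 12 4
```

```text
t 22.65 p [0.6318 0.2413 0.1117] yaw -110.31 F [-5.1  0.9  1.2] w 0.0006 rows 1
[0.005, 0.001, -0.001, -0.118, -0.046, -0.143]
```

Request:
send_rows(
  motion=[
    [0.008, 0, 0, 0, 0, 0, -1],
    [0.008, 0, 0, 0, 0, 0, -1],
  ],
)

```text
t: 22.9
eef_pos: [0.6322, 0.2414, 0.1114]
ee_rot: [-0.005, 0.984, -0.175, -0.001]
wrist_force: [-12.9, -0.6, 8.9]
gripper_width: 0.0002
```

Request:
send_rows(
  motion=[
    [-0.06, 0, 0, 0, 0, 0, -1],
    [-0.1, 0, 0, 0, 0, 0, -1],
    [-0.1, 0, -0.05, 0, 0, 0, -1],
    [-0.1, 0, -0.15, 0, 0, 0, -1],
    [-0.1, 0, -0.15, 0, 0, 0, -1],
    [-0.1, -0.05, -0.1, 0, 0, 0, -1],
    [0, 0, 0, 0, 0, 0, -1],
    [0, 0, 0, 0, 0, 0, -1],
  ],
)

```text
t: 23.9
eef_pos: [0.4762, 0.3146, 0.252]
ee_rot: [-0.007, 0.985, -0.174, 0.0]
wrist_force: [0.1, -0.1, 0.3]
gripper_width: 0.0005
```

```bash
python3 - <<'E'
from wr import *
c=cams.get_calibration('wrist');im,d=cams.capture('wrist')
np.savez('w6',im=im,d=d,R=c['R'],t=c['t'],k=[c['fx'],c['fy'],c['cx'],c['cy']])
b=cv2.resize(im,(400,300))
im,d,R,t,k=load('w6.npz');h=cv2.cvtColor(im,cv2.COLOR_BGR2HSV).astype(int)
piv=np.array([.6153,.2438]);ux=np.array([.942,-.3355])
m=((h[...,0]<6)&(h[...,1]>180)&(h[...,2]>90)).astype(np.uint8);kk,l,s,c=cv2.connectedComponentsWithStats(m)
for i in range(1,kk):
    if s[i,4]>60:
        P=onplane(c[i],.122,k,R,t);print('red',c[i],s[i,4],P,'x off',(P[:2]-piv)@ux)
Q=[]
for v,u in np.argwhere((h[...,0]>105)&(h[...,0]<135)&(h[...,1]>90)):
    P=depthpt((u,v),d[v,u],k,R,t)
    if .18<P[2]<.2 and np.hypot(P[0]-.565,P[1]-.1)<.05:Q.append(P)
if len(Q)>20:
    q=np.array(Q);print(len(q),'top',np.median(q[:,2]),cv2.minAreaRect((q[:,:2]*1000).astype(np.float32)))
im,W=cloud('scene')
a=cv2.resize(im,(800,600),interpolation=cv2.INTER_CUBIC);a[:300,:400]=b
cv2.imwrite('pics/v6.png',a);np.savez('scene',im=im,W=W);im,W=cloud('side');np.savez('side',im=im,W=W)
E
python3 m.py | grep -E "pink|turq|red|blue"
```

```text
952 top 0.18985616927788135 ((565.8135986328125, 103.156005859375), (16.063690185546875, 51.99645233154297), 70.06568145751953)
scene blue [442. 253.] 55 [0.568 0.101 0.189] top 0.194 rect 570 102 11 59 dir -19.0
scene blue [440. 278.] 53 [0.593 0.093 0.121] top 0.141 rect 592 92 43 14 dir 64.0
scene blue [476. 384.] 6 [0.812 0.118 0.   ] top 0.005 rect 812 117 3 20 dir 109.0
scene turq [251. 250.] 404 [ 0.369 -0.315  0.089] top 0.131 rect 354 -315 58 19 dir -100.0
scene turq [194. 298.] 434 [ 0.478 -0.464  0.095] top 0.131 rect 464 -462 56 16 dir 48.0
scene pink [298. 331.] 81 [ 0.651 -0.247  0.127] top 0.134 rect 652 -245 56 13 dir 22.0
scene pink [303. 355.] 66 [ 0.673 -0.248  0.06 ] top 0.08 rect 673 -243 17 43 dir -86.0
scene red [506. 288.] 26 [0.66  0.227 0.131] [0.659 0.227 0.13 ]
side blue [390. 247.] 119 [0.568 0.098 0.185] top 0.193 rect 566 99 17 52 dir -17.0
side blue [391. 268.] 28 [0.561 0.078 0.141] top 0.147 rect 562 80 15 42 dir -13.0
side blue [391. 274.] 25 [0.561 0.077 0.124] top 0.128 rect 563 79 11 39 dir 169.0
side blue [478. 286.] 56 [0.798 0.116 0.027] top 0.034 rect 785 107 69 75 dir 6.0
side blue [390. 281.] 23 [0.56  0.079 0.104] top 0.111 rect 561 80 12 43 dir -13.0
side blue [558. 390.] 10 [ 0.832 -0.247  0.001] top 0.008 rect 831 -247 26 6 dir 20.0
side turq [330. 449.] 791 [ 0.351 -0.332  0.094] top 0.131 rect 351 -315 58 13 dir -97.0
side turq [414. 509.] 923 [ 0.458 -0.48   0.1  ] top 0.131 rect 459 -465 56 14 dir -133.0
side pink [479. 367.] 159 [ 0.648 -0.249  0.123] top 0.132 rect 648 -245 56 15 dir -155.0
side pink [476. 396.] 197 [ 0.637 -0.268  0.062] top 0.085 rect 644 -264 20 52 dir -17.0
side red [411. 233.] 26 [0.651 0.225 0.128] [0.656 0.239 0.12 ]
```

View pics/v6.png

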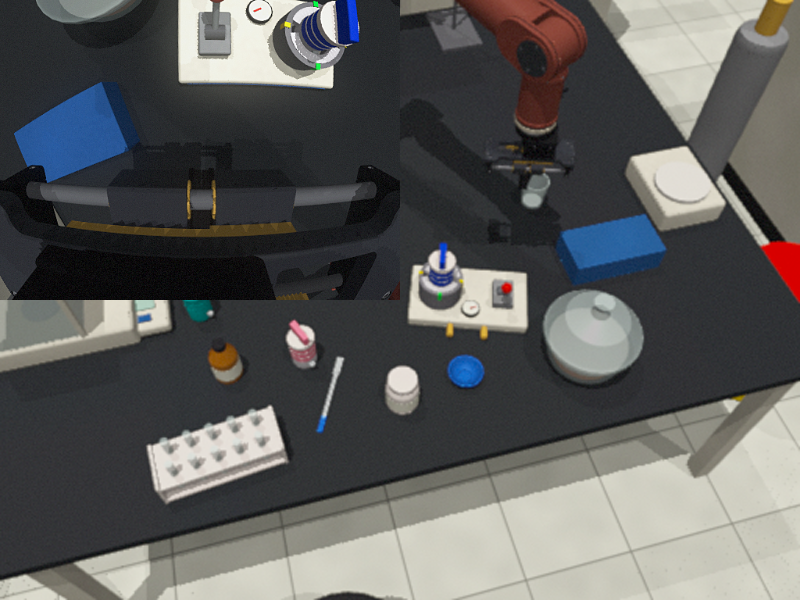

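The red ball has moved over to (506,288), about +0.04 m from the pivot, which is full on; the push ended on a hard stop at 13 N. The cartridge is still locked at (441,265), the bystanders have not moved and the gripper is clear of everything. Handing in.

```bash
python3 -c "
from bench import ticket
print(ticket.close_job())"
```

```text
the job is handed in; nothing more can be done
None
```

The fresh (blue) cartridge is locked in the socket, the air lever is pushed all the way over, and the job is handed in after about 24 s of robot time.

**Cartridge:** The bar top was 190 mm above the bench both before and after the lever push (190 expected when locked). The bar lay at −19.4°, against −19.6° for the green marks.

**Lever:** The push ended on a hard stop, with the force rising to 13 N. Afterwards the red ball was about 40 mm to the unit's +x side of the pivot, which is full on. The wrist camera did not detect the ball in the final check, so this comes from the scene and side cameras.

**Surroundings:** The spent (pink) cartridge and the turquoise look-alikes measured within a few mm of where they started. The other bystanders I checked only by eye in the last picture, and they looked unmoved. The gripper ended clear of everything.

**What went wrong:**
- **First grasp:** I lifted before the slow fingers had closed. The cartridge did not move.
- **Second approach:** I went too low and the fingertips pressed on the cap with about 82 N at the wrist. That is under the 120 N wrist limit. The contact was with the fingers, so the 40 N limit on the gripper's body should not apply, but I did not measure that separately. I backed off at once.
- **Side forces:** There were side forces of up to 8 N while turning in the socket.

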